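# Melt the cheese on an open roll under a hovering grill lid

## Task

The contact grill is hot and its lid stands open: take the open-faced cheese roll off the chopping board and lay it, without dropping it, cheese up in the middle of the lower grill plate, and let go of it. Then take the lid by its bar handle, lower it under control until it is 30 degrees above its closed position, so that it hovers over the roll without touching the cheese, and finish while still holding it there - it would fall shut if you let go. Do not disturb the egg timer, the pepper mill or the salt shaker.

Things in the scene. Friction and masses are not known exactly. Their poses are not given: they have to be found in the camera images.
- roll: open-faced half of a bread roll, brown crust below, pale crumb, tomato and two slices of cheese on top; 58 mm wide, 110 mm long with half-round ends and straight parallel sides 52 mm long in the middle, 22 mm high, about 110 g, loose. It lies cheese up on the chopping board. Origin: centre of its underside; x across its width, y along its length, z up out of the cheese
- board: wooden chopping board, 150 x 240 x 14 mm, fixed, the roll lies on it. Origin: centre of its underside; x along the 150 mm side
- press: contact grill (panini press) with a black and aluminium lower housing 200 x 236 mm, fixed on the worktop, either left or right of the board. Origin: centre between its feet, on the worktop; x points from its front (thermostat knob, lid handle when shut) to its hinge at the back, y to its left, z up. The hinge posts at the back rise to 98 mm
- press_plate (a point): middle of the ribbed lower cooking plate, at its top surface, 70 mm above the worktop, 2.5 mm behind the press origin; the plate is 125 mm front to back and 205 mm wide. Axes as of the press
- press_hinge (a point): middle of the lid's hinge axis, which runs along the press's y; 86 mm above the worktop and 95 mm behind the press origin. Axes as of the press. The lid's cooking face lies in a plane through this axis; shut, that is 16 mm above the lower plate
- press_lid (a joint): lid angle in rad: 0 shut (lid level), growing as it opens; at its stop, 1.85, it leans back and stands by itself. Below about 1.3 rad it (0.75 kg) falls shut: no catch, spring or brake. The lid is 226 mm wide and reaches from 25 to 160 mm from the hinge axis, 46 mm thick upwards from its cooking face
- lid_handle (a point): middle of the lid's round black bar handle, 18 mm thick, parallel to the hinge axis, 150 mm free between its arms, 36 mm of free space between bar and lid. It moves with the lid: at lid angle a its height over the worktop is 86 + 205 sin(a) + 20 cos(a) mm, and it is 205 cos(a) - 20 sin(a) mm in front of the hinge axis (towards the press's -x)
- egg_timer: black and white mechanical kitchen timer, 59 mm across and high, bystander; origin: centre of its underside
- pepper_mill: wooden pepper mill, 58 mm across, 130 mm high, bystander; origin: centre of its underside
- salt_shaker: glass and steel salt shaker, 44 mm across, 90 mm high, bystander; origin: centre of its underside

How it is judged:
By the outcome, as a careful person would: the job done as asked, in the order asked, and still so for the second after the job is handed in, while the arm keeps its last pose, push and grip.
It also fails if it takes over 54 s, if anything falls off the work surface, if the arm or the gripper's body presses on something with over 40 N, if the wrist force passes 120 N, or if a joint passes its speed limit or range.

## Robot

A 6-joint arm with a two-finger parallel gripper is mounted at the origin on a cart in front of the work surface, level with it; the furniture and walls round the work are solid. World frame = base frame: x ahead of the robot, y to its left, z up, the work surface at z = 0. Lengths are in m, angles in rad, forces in N, time in s.
With the tool pointing down it reaches from about 0.325 to 0.775 m from the base axis. Payload 5.5 kg.
Tool frame: the origin (TCP) lies midway between the tips of the shut fingers; the grasp point (between the pads) lies 19 mm behind it; z points along the fingers, y is the line along which they close (so a half turn about z gives the same grasp; the last joint's range is limited). The gripper opens to 85 mm and grips with 20 to 120 N. Pads are 22 mm wide; open, the fingers measure 114 mm over their backs; the gripper's body (76 mm by 85 mm) begins 54 mm behind the grasp point. The pads swing forward as they close: fully open they stand 13 mm farther back than shut.
Start: joints at [-1.229, 0.091, 1.231, -0, 1.82, -0.057], TCP at [0.233, -0.553, 0.205] pointing down, gripper open.
Joint ranges: [-2.87, 2.87], [-0.86, 2.18], [0.17, 2.46], [-1.51, 4.65], [0.06, 2.69], [-2.65, 2.65]. Speed limits (rad/s): [2.57, 2.57, 3.01, 3.14, 3.14, 3.14].

## Interface

Orientations are given as a unit quaternion [x, y, z, w].
In Python, from cell import * gives the robot as it stands.
- The arm moves only by the shell command python3 -m inch 'ROWS' [FORCE]. ROWS is a JSON object of lists of equal length, an entry for each row: "claw": the closure in counts, from 0 (fully open) to 255 (shut); "offset": the shift along the tool's x, y, z as a fraction of full scale, a list of three; "rotation": the turn, a rotation vector about the tool's x, y, z as a fraction of full scale, a list of three. In form: {"claw": [claw, ...], "offset": [[tx, ty, tz], ...], "rotation": [[ax, ay, az], ...]}. A call has 1 to 10 rows; each row is the pose to reach, as a shift and turn from the pose commanded when the call began, along the tool's axes at that moment; what a row does not reach only later rows make up. Full scale, the value 1, is 1000 mm for a shift and 30 degrees for a turn. A row lasts 1/10 s, in which the tool goes at most 50 mm and 8.59 degrees, less where a joint would pass 70% of its speed; a pose out of reach is approached as far as the arm can. A call with a number of a shift or a turn outside -1 to 1 is refused whole. A call with a gripper value outside its range is refused whole. The fingers move at their own pace and stop on an object; FORCE is the grip in N (left out, the last holds). Time passes only in rows, so rows that repeat a pose let the fingers close. It gives the time, the measured TCP pose, the force, the opening and the grip force at its end, in the units of the state.
- observe(): the state, without advancing time (a new reading comes with each control period).
- snapshot(name): name is "scene" or "top" or "wrist"; returns (picture, depth): 420x560x3 uint8, red, green, blue; 420x560 float32, m along the optical axis (not along the pixel's ray), 0 where there is no reading.
- camera_params(name): a dict with "fx", "fy", "cx", "cy" (pixels), "R" (3x3) and "t" (3): a world point X has camera coordinates R X + t. Camera axes: x right, y down, z forward; pixel columns grow to the right and rows downward; lengths in m; the calibration is good to about 2 mm. A picture is of the moment at which its call begins: read the wrist's pose just before it. camera_params takes no time and is no camera call; for the wrist camera it gives the pose at the moment of the call.
- finish_job(): hands the job in; it is judged then, once.
The state is a dict: "t": time; "qpos": joint angles; "qd": joint speeds; "effort": joint torques, N m; "tool_pos": TCP position; "orientation": TCP orientation; "wrist_force": force on the tool from outside, world axes, zero at the start; "torque": the same for the moment, N m; "opening": opening from 0.0 (shut) to 1.0 (fully open); "finger_force": force on a finger pad.
Only numpy, scipy, OpenCV 4.12 (cv2) and the standard library are available. Lean on these libraries where they do the work, as an engineer would, in place of code of your own. Each camera call takes 0.05 s, during which the arm holds its last target. There are 200 camera calls.

## Working session

There is one attempt and no reset: what is moved stays moved. The work goes in short steps, Python scripts to look and compute and a shell command to move; the robot and the scene stay as the last step left them, time stands still between calls to the robot, and variables do not carry over. Pictures are saved under pics/ and viewed, at most 10 in all, crops included, and the job is handed in when it is done.

```bash
mkdir -p pics; ls; python3 - <<'E'
from cell import *
import cv2,numpy as np
s=observe();print(s)
for n in("scene","top"):
    p,d=snapshot(n);cv2.imwrite(f"pics/{n}0.png",p[:,:,::-1]);np.save(f"{n}0.npy",d)
    c=camera_params(n);print(n,{k:np.round(v,3).tolist() for k,v in c.items()})
E
```

```text
pics
{'t': 0.0, 'qpos': array([-1.22871260e+00,  9.18839689e-02,  1.23194886e+00,  1.17587541e-05,
        1.81982118e+00, -5.67068700e-02]), 'qd': array([-0.0018176 , -0.00030842, -0.00078323, -0.00031825, -0.00141032,
        0.00179499]), 'effort': array([-1.63963177e-03, -4.58733237e+01, -4.18024349e+01, -3.40885399e-04,
        1.17074678e-02, -8.59251656e-06]), 'tool_pos': array([ 0.23285958, -0.55257873,  0.20370036]), 'orientation': array([ 9.80185728e-01,  1.98077955e-01, -1.40924984e-04, -1.02100899e-03]), 'wrist_force': array([ 0.12127886, -0.17045029,  0.1088864 ]), 'torque': array([-0.00834907,  0.00034791,  0.03089642]), 'finger_force': 0.0, 'opening': 1.0000442820695592}
scene {'fx': 540.426, 'fy': 540.426, 'cx': 281.766, 'cy': 210.877, 'R': [[-0.719, -0.695, 0.015], [-0.592, 0.601, -0.536], [0.364, -0.395, -0.844]], 't': [0.442, 0.385, 1.094]}
top {'fx': 396.061, 'fy': 396.061, 'cx': 279.162, 'cy': 214.784, 'R': [[0.067, -0.998, -0.002], [-0.971, -0.065, -0.231], [0.23, 0.018, -0.973]], 't': [-0.027, 0.586, 0.932]}
```

View pics/top0.png

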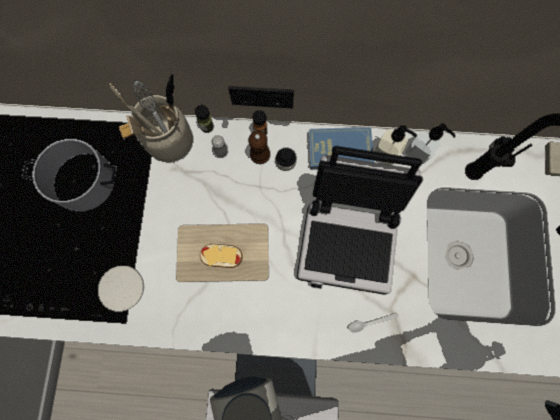

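View pics/scene0.png

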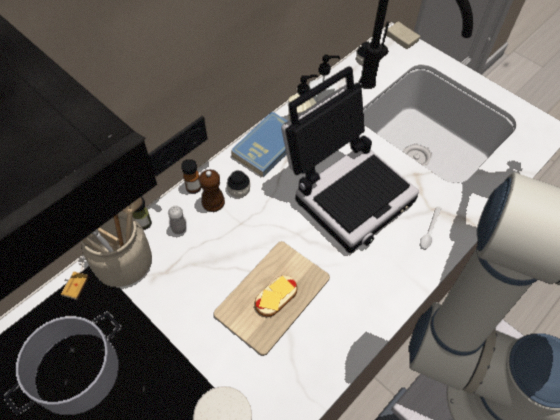

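The top view shows the roll at about (221,256) on the board (223,252), with its long axis nearly along image x. The press plate is at (350,250), with its front towards the robot. The lid is open with its handle at about (375,157), and the mill, timer and shaker are behind at (260,145), (286,158) and (219,146). Next I'll fit the poses from depth.

```bash
cat > h.py <<'E'
from cell import *
import cv2,numpy as np
def cloud(d,c):
    v,u=np.mgrid[:d.shape[0],:d.shape[1]]
    P=np.stack([(u-c["cx"])/c["fx"]*d,(v-c["cy"])/c["fy"]*d,d],-1)
    W=(P-c["t"])@np.array(c["R"]); W[d<=0]=np.nan
    return W
def rect(pts): 
    r=cv2.minAreaRect((pts[:,:2]*1000).astype(np.float32)); return np.round(r[0],1),np.round(r[1],1),round(r[2],1)
E
python3 - <<'E'
from h import *
for n in("top","scene"):
    d=np.load(n+"0.npy");W=cloud(d,camera_params(n));p=cv2.imread(f"pics/{n}0.png")
    z=W[...,2]
    if n=="top": print("px",{k:np.round(W[k[1],k[0]],3).tolist() for k in [(221,256),(350,250),(223,230),(375,157),(335,155),(415,168),(150,200),(350,280)]})
    hsv=cv2.cvtColor(p,cv2.COLOR_BGR2HSV)
    c=W[256,221] if n=="top" else c0
    c0=c
    near=np.linalg.norm(W[...,:2]-c[:2],axis=-1)<.09
    m=near&(z>.024)&(z<.06); q=W[m]
    q=q[np.isfinite(q[:,0])];print(n,"roll",rect(q),np.percentile(q[:,2],[5,50,95]),len(q))
    near=np.linalg.norm(W[...,:2]-c[:2],axis=-1)<.17
    q=W[near&(z>.007)&(z<.024)];print("board",rect(q),np.median(q[:,2]))
    v,u=np.mgrid[:420,:560]
    pc=(W[...,1]<-.05)&(W[...,1]>-.45)&(W[...,0]<.75)&(W[...,0]>.25)
    q=W[pc&(z>.045)&(z<.085)];print("housing",rect(q),np.median(q[:,2]))
    q=W[pc&(z>.045)&(z<.085)&(hsv[...,2]<75)]; print("plate",rect(q))
    q=W[(W[...,1]<-.05)&(W[...,1]>-.45)&(W[...,0]>.45)&(W[...,0]<.85)&(z>.262)];print("handle",q.min(0),q.max(0),q.mean(0),len(q)); np.save(n+"h.npy",q)
E
```

```text
px {(221, 256): [0.476, 0.154, 0.039], (350, 250): [0.509, -0.168, 0.068], (223, 230): [0.548, 0.159, 0.015], (375, 157): [0.669, -0.178, 0.284], (335, 155): [0.673, -0.098, 0.272], (415, 168): [0.655, -0.263, 0.272], (150, 200): [0.621, 0.37, -0.002], (350, 280): [0.436, -0.171, 0.061]}
top roll (array([479.5, 155.3]), array([108.2,  57.9]), 89.3) [0.02769577 0.03467755 0.03855167] 834
board (array([522.1, 157.8]), array([213.7, 239.4]), 4.8) 0.013140287457679437
housing (array([ 513.9, -167.2]), array([233.2, 209.2]), 85.4) 0.068748263481926
plate (array([ 518.9, -168. ]), array([218. , 209.8]), 89.6)
handle [ 0.64997957 -0.27422465  0.26219971] [ 0.69001454 -0.08979834  0.29053787] [ 0.67087338 -0.18147309  0.28385319] 864
scene roll (array([478.8, 159.5]), array([108. ,  56.9]), 87.6) [0.02625723 0.03275344 0.03718765] 1059
board (array([490.9, 158.4]), array([152. , 241.4]), 5.0) 0.011390705279617514
housing (array([ 518.2, -163.9]), array([233.4, 201.9]), 85.2) 0.06598832492383214
plate (array([ 525.2, -157.6]), array([217.6, 182. ]), 82.6)
handle [ 0.65049765 -0.27195014  0.26203282] [ 0.68957614 -0.08535455  0.28870859] [ 0.67213666 -0.17245987  0.28027723] 673
```

Estimates: roll centre about (0.479, 0.156) with yaw about -1.5°, press yaw about -5°, plate middle about (0.504, -0.163). Next I'll write a move helper and fly to a hover over the roll.

```bash
cat >> h.py <<'E'
from scipy.spatial.transform import Rotation as Ro
def plan(x,y,z,yaw=None,tilt=0):
    """print offset/rotation (fractions) to bring TCP to x,y,z, tool down, tool x axis at yaw deg"""
    s=observe();R=Ro.from_quat(s["orientation"])
    o=R.inv().apply(np.array([x,y,z])-s["tool_pos"])
    T=R if yaw is None else Ro.from_euler("z",yaw,degrees=True)*Ro.from_euler("x",180+tilt,degrees=True)
    r=np.degrees((R.inv()*T).as_rotvec())/30
    print("offset",np.round(o,4).tolist(),"rot",np.round(r,3).tolist())
def st():
    s=observe();R=Ro.from_quat(s["orientation"]).as_matrix()
    print("t %.2f"%s["t"],np.round(s["tool_pos"],4),"yaw %.1f"%np.degrees(np.arctan2(R[1,0],R[0,0])),"z",np.round(R[:,2],3),"F",np.round(s["wrist_force"],1),"M",np.round(s["torque"],1),"op %.3f"%s["opening"],"ff %.1f"%s["finger_force"])
E
python3 -c "
from h import *
plan(.44,.156,.22,88.5)"
```

```text
offset [0.466, -0.5726, -0.0151] rot [-0.003, -0.002, -2.188]
```

```bash
python3 -m inch '{"claw":[0,0,0,0,0,0,0,0,0,0],"offset":[[0.02,-0.025,0],[0.05,-0.06,0],[0.08,-0.1,-0.01],[0.12,-0.14,-0.01],[0.15,-0.18,-0.015],[0.18,-0.22,-0.015],[0.21,-0.26,-0.015],[0.24,-0.3,-0.015],[0.27,-0.34,-0.015],[0.3,-0.38,-0.015]],"rotation":[[0,0,-0.1],[0,0,-0.2],[0,0,-0.3],[0,0,-0.4],[0,0,-0.5],[0,0,-0.6],[0,0,-0.7],[0,0,-0.8],[0,0,-0.9],[0,0,-1]]}' 30; python3 -c "
from h import *
st();plan(.44,.156,.22,88.5)"
```

```text
t: 1.1
tool_pos: [0.3599, -0.0918, 0.2197]
orientation: [0.895, 0.446, 0.0, 0.0]
wrist_force: [1.5, -0.6, -0.0]
opening: 1.004
finger_force: 0.0
t 1.10 [ 0.3599 -0.0918  0.2197] yaw 52.9 z [ 0. -0. -1.] F [ 1.5 -0.6 -0. ] M [-0. -0. -0.] op 1.004 ff 0.0
offset [0.246, -0.0854, -0.0003] rot [0.001, -0.0, -1.185]
```

```bash
python3 -m inch '{"claw":[0,0,0,0,0,0,0,0,0,0],"offset":[[0.04,-0.012,0],[0.08,-0.026,0],[0.12,-0.04,0],[0.16,-0.055,0],[0.2,-0.07,0],[0.23,-0.08,0],[0.246,-0.085,0],[0.246,-0.085,0],[0.246,-0.085,0],[0.246,-0.085,0]],"rotation":[[0,0,-0.2],[0,0,-0.4],[0,0,-0.6],[0,0,-0.8],[0,0,-1],[0,0,-1],[0,0,-1],[0,0,-1],[0,0,-1],[0,0,-1]]}'; python3 - <<'E'
from h import *
st()
c=camera_params("wrist");p,d=snapshot("wrist");cv2.imwrite("pics/w1.png",p[:,:,::-1]);np.save("w1.npy",d)
W=cloud(d,c);print("cam",np.round(-np.array(c["R"]).T@c["t"],3),np.round(c["R"],2).tolist())
z=W[...,2];near=np.linalg.norm(W[...,:2]-[.479,.156],axis=-1)<.09
for lo in(.02,.024,.03):
    q=W[near&(z>lo)&(z<.06)];print(rect(q),len(q),np.percentile(q[:,2],[5,50,95]))
print("boardz",np.median(z[(z>.005)&(z<.02)]),"counter",np.median(z[(z>-.01)&(z<.005)]))
plan(.479,.156,.1,88.5)
E
```

```text
t: 2.1
tool_pos: [0.4407, 0.1528, 0.2199]
orientation: [0.75, 0.661, -0.0, 0.0]
wrist_force: [-0.7, 0.8, -0.1]
opening: 0.996
finger_force: 0.0
t 2.10 [0.4407 0.1528 0.2199] yaw 82.8 z [-0. -0. -1.] F [-0.7  0.8 -0.1] M [-0. -0.  0.] op 0.996 ff 0.0
cam [0.45  0.231 0.389] [[0.99, -0.13, -0.0], [-0.12, -0.95, 0.3], [-0.04, -0.3, -0.95]]
(array([478.4, 159.6]), array([108. ,  58.3]), 89.5) 5820 [0.02809369 0.03483317 0.03674704]
(array([478.4, 159.6]), array([108. ,  58.3]), 89.6) 5803 [0.02819861 0.03484286 0.03674859]
(array([478. , 160.2]), array([ 55.6, 105.3]), 1.7) 5298 [0.03197971 0.0350199  0.0367785 ]
boardz 0.01281405166434663 counter 0.00016973679749073532
offset [0.0081, 0.0375, 0.12] rot [0.001, 0.0, -0.191]
```

View pics/w1.png

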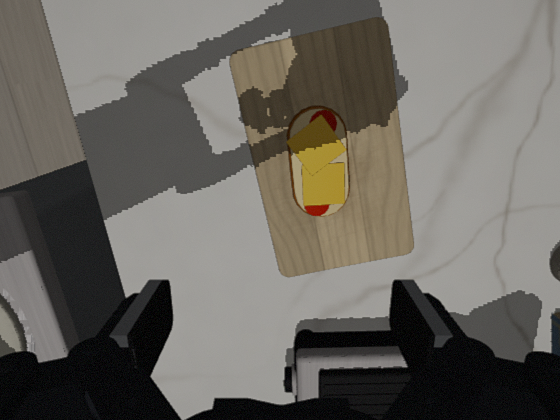

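The wrist view shows the roll at (319,160) on the board with its long axis almost vertical in the picture. I'll fit the yaw from its straight sides, then go down.

```bash
python3 - <<'E'
from h import *
d=np.load("w1.npy");W=cloud(d,camera_params("wrist"));z=W[...,2]
q=W[(np.linalg.norm(W[...,:2]-[.479,.156],axis=-1)<.09)&(z>.024)&(z<.06)]
ys=np.arange(-.022,.023,.004)+.1597
L=[[*np.percentile(q[abs(q[:,1]-y)<.002][:,0],[1,99])] for y in ys];L=np.array(L)
print("yaw sides",[-np.degrees(np.arctan(np.polyfit(ys,L[:,i],1)[0])).round(2) for i in(0,1)],L.mean(0))
plan(.4785,.159,.09,89.7)
E
```

```text
yaw sides [np.float64(-0.86), np.float64(-1.03)] [0.45022359 0.50645554]
offset [0.011, 0.0366, 0.13] rot [0.001, 0.0, -0.231]
```

```bash
python3 -m inch '{"claw":[0,0,0,0,0,0,0,0],"offset":[[0.004,0.012,0.02],[0.008,0.024,0.05],[0.011,0.0366,0.08],[0.011,0.0366,0.11],[0.011,0.0366,0.13],[0.011,0.0366,0.13],[0.011,0.0366,0.13],[0.011,0.0366,0.13]],"rotation":[[0,0,-0.1],[0,0,-0.21],[0,0,-0.21],[0,0,-0.21],[0,0,-0.21],[0,0,-0.21],[0,0,-0.21],[0,0,-0.21]]}'; python3 - <<'E'
from h import *
st()
plan(.4785,.159,.017,89)
p,d=snapshot("wrist");cv2.imwrite("pics/w2.png",p[:,:,::-1])
E
```

```text
t: 2.95
tool_pos: [0.4795, 0.1599, 0.0921]
orientation: [0.713, 0.702, 0.001, 0.001]
wrist_force: [1.0, 0.1, 0.5]
opening: 1.001
finger_force: 0.0
t 2.95 [0.4795 0.1599 0.0921] yaw 89.1 z [ 0.003  0.001 -1.   ] F [1.  0.1 0.5] M [ 0.  0. -0.] op 1.001 ff 0.0
offset [-0.001, -0.0012, 0.0751] rot [0.006, -0.002, 0.004]
```

View pics/w2.png

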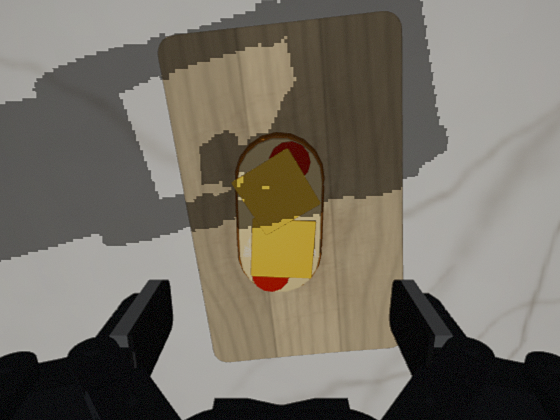

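The roll sits centred between the fingers, at about column 280. Next: descend and close.

```bash
python3 -m inch '{"claw":[0,0,0,0,0,255,255,255,255,255],"offset":[[-0.001,-0.001,0.02],[-0.001,-0.001,0.045],[-0.001,-0.001,0.065],[-0.001,-0.001,0.079],[-0.001,-0.001,0.079],[-0.001,-0.001,0.079],[-0.001,-0.001,0.079],[-0.001,-0.001,0.079],[-0.001,-0.001,0.079],[-0.001,-0.001,0.079]],"rotation":[[0,0,0],[0,0,0],[0,0,0],[0,0,0],[0,0,0],[0,0,0],[0,0,0],[0,0,0],[0,0,0],[0,0,0]]}' 30; python3 - <<'E'
from h import *
st()
plan(.4785,.159,.14,89)
E
```

```text
t: 4.0
tool_pos: [0.4778, 0.1592, 0.0113]
orientation: [0.712, 0.702, 0.0, 0.0]
wrist_force: [-0.9, 0.7, -0.3]
opening: 0.141
finger_force: 0.0
t 4.00 [0.4778 0.1592 0.0113] yaw 89.2 z [ 0.001  0.    -1.   ] F [-0.9  0.7 -0.3] M [ 0. -0. -0.] op 0.141 ff 0.0
offset [-0.0001, 0.0008, -0.1287] rot [0.001, -0.0, 0.005]
```

Opening 0.14 with no finger force means I missed it. Time to look.

```bash
python3 - <<'E'
from h import *
c=camera_params("wrist");p,d=snapshot("wrist");st();p2,d2=snapshot("scene")
cv2.imwrite("pics/w3.png",np.vstack([p[100:400,::-1][:,::-1][:,:,::-1],cv2.resize(p2[200:400,150:400],(560,300))[:,:,::-1][:300]]))
W=cloud(d2,camera_params("scene"));z=W[...,2]
E
```

```text
t 4.05 [0.4777 0.1591 0.0112] yaw 89.1 z [ 0.  0. -1.] F [-1.2 -1.  -0.1] M [ 0.  -0.   0.1] op 0.056 ff 0.0
```

View pics/w3.png

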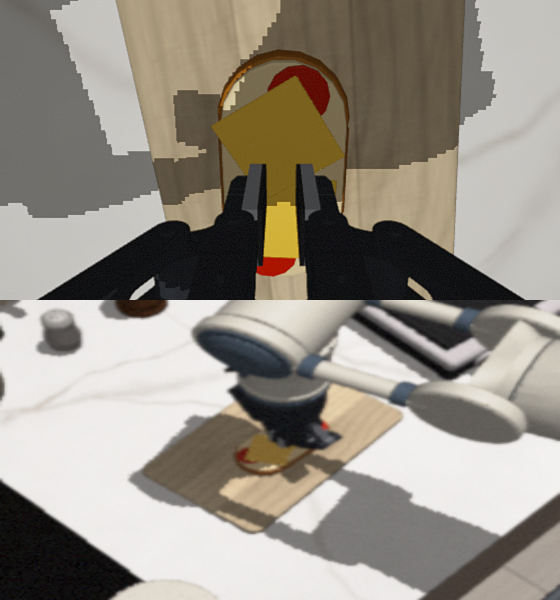

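```bash
python3 - <<'E'
from h import *
c=camera_params("wrist");p,d=snapshot("wrist");st()
W=cloud(d,c);np.set_printoptions(suppress=True,precision=3)
for k in [(254,270),(250,275),(310,275),(285,270),(280,320),(280,360),(262,350),(300,350),(290,215),(180,250),(275,365),(255,300)]:print(k,W[k[1],k[0]],p[k[1],k[0]])
z=W[...,2];m=(p.max(-1)>90)&(z>.02)&(z<.2);m[:,:100]=0
q=W[m];print(rect(q),np.percentile(q[:,2],[2,50,98]),len(q))
E
```

```text
t 4.15 [0.4775 0.1591 0.011 ] yaw 89.1 z [ 0.  0. -1.] F [-0.1  0.   0.3] M [ 0. -0.  0.] op -0.003 ff 0.0
(254, 270) [0.466 0.165 0.036] [121  98  28]
(250, 275) [0.464 0.162 0.035] [123  99  32]
(310, 275) [0.49  0.163 0.036] [118  95  48]
(285, 270) [0.479 0.171 0.047] [50 52 52]
(280, 320) [0.477 0.167 0.075] [78 64 35]
(280, 360) [0.477 0.151 0.075] [61 26 21]
(262, 350) [0.473 0.171 0.095] [17 10 18]
(300, 350) [0.483 0.172 0.096] [16 19 19]
(290, 215) [0.482 0.19  0.037] [123  99  34]
(180, 250) [0.429 0.165 0.013] [166 150 121]
(275, 365) [0.476 0.155 0.082] [26 33 35]
(255, 300) [0.469 0.167 0.064] [12 12 15]
(array([478.2, 162.9]), array([86.5, 85.2]), 48.8) [0.03  0.035 0.083] 15073
```

```bash
python3 - <<'E'
from h import *
c=camera_params("wrist");p,d=snapshot("wrist");st()
W=cloud(d,c);np.set_printoptions(suppress=True,precision=3)
for u in(272,280,290):
    print(u,[(v,*W[v,u].round(3),int(p[v,u].max())) for v in range(246,300,4)])
x0,y0=200,200
cv2.imwrite("pics/w4.png",cv2.resize(p[200:350,190:380,::-1],(760,600),interpolation=cv2.INTER_CUBIC))
E
```

```text
t 4.20 [0.4775 0.1591 0.0109] yaw 89.2 z [ 0. -0. -1.] F [-0.9  0.2 -0.4] M [-0.   0.   0.1] op -0.001 ff 0.0
272 [(246, np.float64(0.474), np.float64(0.176), np.float64(0.036), 119), (250, np.float64(0.474), np.float64(0.174), np.float64(0.034), 120), (254, np.float64(0.474), np.float64(0.172), np.float64(0.035), 121), (258, np.float64(0.474), np.float64(0.171), np.float64(0.036), 123), (262, np.float64(0.474), np.float64(0.169), np.float64(0.037), 121), (266, np.float64(0.474), np.float64(0.171), np.float64(0.043), 69), (270, np.float64(0.474), np.float64(0.171), np.float64(0.047), 68), (274, np.float64(0.474), np.float64(0.171), np.float64(0.05), 67), (278, np.float64(0.474), np.float64(0.17), np.float64(0.053), 69), (282, np.float64(0.474), np.float64(0.17), np.float64(0.056), 71), (286, np.float64(0.475), np.float64(0.171), np.float64(0.061), 68), (290, np.float64(0.475), np.float64(0.171), np.float64(0.063), 68), (294, np.float64(0.475), np.float64(0.171), np.float64(0.065), 69), (298, np.float64(0.475), np.float64(0.171), np.float64(0.068), 69)]
280 [(246, np.float64(0.477), n
[... 1183 characters left out ...]
.float64(0.035), 120), (262, np.float64(0.482), np.float64(0.169), np.float64(0.036), 122), (266, np.float64(0.481), np.float64(0.171), np.float64(0.044), 71), (270, np.float64(0.481), np.float64(0.171), np.float64(0.047), 67), (274, np.float64(0.481), np.float64(0.171), np.float64(0.052), 71), (278, np.float64(0.481), np.float64(0.171), np.float64(0.054), 68), (282, np.float64(0.481), np.float64(0.17), np.float64(0.056), 71), (286, np.float64(0.481), np.float64(0.17), np.float64(0.059), 69), (290, np.float64(0.481), np.float64(0.171), np.float64(0.063), 67), (294, np.float64(0.481), np.float64(0.17), np.float64(0.065), 68), (298, np.float64(0.481), np.float64(0.171), np.float64(0.068), 69)]
```

View pics/w4.png

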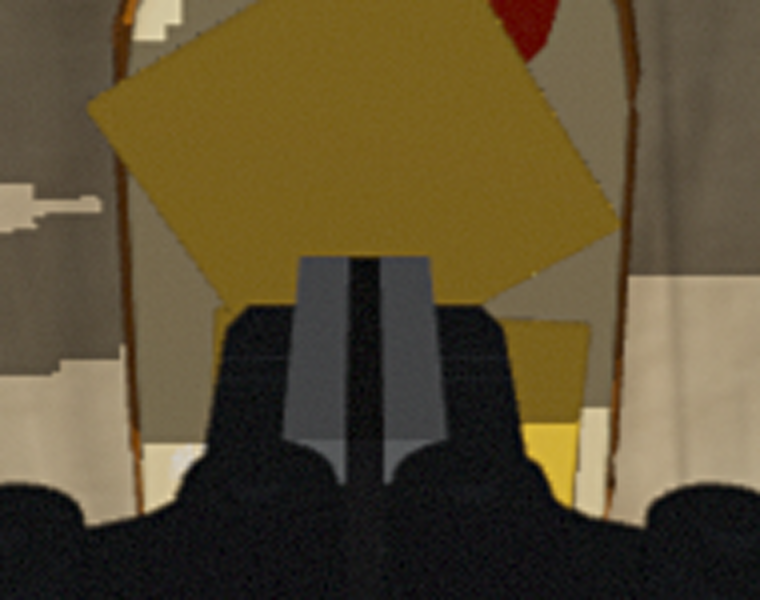

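The fingers are shut just above the cheese. The picture and depth put their tips at z≈0.042 while the reported TCP is 0.011, so the real tips are about 30 mm above the reported TCP. The lateral position agrees, and nothing was touched. I'll rise, open and go down again with that correction, in checked steps.

```bash
python3 -m inch '{"claw":[255,255,0,0,0,0,0,0,0,0],"offset":[[0,0,-0.02],[0,0,-0.03],[0,0,-0.03],[0,0,-0.03],[0,0,-0.03],[0,0,-0.03],[0,0,-0.03],[0,0,-0.03],[0,0,-0.03],[0,0,-0.03]],"rotation":[[0,0,0],[0,0,0],[0,0,0],[0,0,0],[0,0,0],[0,0,0],[0,0,0],[0,0,0],[0,0,0],[0,0,0]]}' 30 | tail -2
python3 -m inch '{"claw":[0,0,0,0,0,0],"offset":[[0.001,0,0.015],[0.001,0,0.03],[0.001,0,0.04],[0.001,0,0.05],[0.001,0,0.05],[0.001,0,0.05]],"rotation":[[0,0,0],[0,0,0],[0,0,0],[0,0,0],[0,0,0],[0,0,0]]}'; python3 - <<'E'
from h import *
st();c=camera_params("wrist");p,d=snapshot("wrist")
W=cloud(d,c);z=W[...,2]
print([(u,v,*W[v,u].round(3)) for u in(150,165,400,415) for v in range(270,300,5)])
E
```

```text
opening: 1.003
finger_force: 0.0
t: 5.8
tool_pos: [0.4774, 0.1601, -0.0094]
orientation: [0.712, 0.702, -0.0, -0.0]
wrist_force: [0.3, -0.3, 0.5]
opening: 1.0
finger_force: 0.0
t 5.80 [ 0.4774  0.1601 -0.0094] yaw 89.1 z [-0.001 -0.    -1.   ] F [ 0.3 -0.3  0.5] M [ 0. -0.  0.] op 1.000 ff 0.0
[(150, 270, np.float64(0.421), np.float64(0.165), np.float64(0.013)), (150, 275, np.float64(0.421), np.float64(0.163), np.float64(0.013)), (150, 280, np.float64(0.429), np.float64(0.173), np.float64(0.035)), (150, 285, np.float64(0.43), np.float64(0.172), np.float64(0.039)), (150, 290, np.float64(0.431), np.float64(0.172), np.float64(0.042)), (150, 295, np.float64(0.433), np.float64(0.172), np.float64(0.045)), (165, 270, np.float64(0.428), np.float64(0.166), np.float64(0.014)), (165, 275, np.float64(0.427), np.float64(0.163), np.float64(0.013)), (165, 280, np.float64(0.435), np.float64(0.172), np.float64(0.034)), (165, 285, np.float64(0.434), np.float64(0.17), np.float64(0.035)), (165, 290, np.float64(0.435), np.float64(0.169), np.float64(0.036)), (165, 295, np.float64(0.435), np.float64(0.167), np.float64(0.037)), (400, 270, np.float64(0.529), np.float64(0.164), np.float64(0.012)), (400, 275, np.float64(0.529), np.float64(0.162), np.float64(0.013)), (400, 280, np.float64(0.521), np.float64(0.171), np.float64(0.036)), (400, 285, np.float64(0.521), np.float64(0.171), np.float64(0.038)), (400, 290, np.float64(0.52), np.float64(0.17), np.float64(0.041)), (400, 295, np.float64(0.52), np.float64(0.168), np.float64(0.041)), (415, 270, np.float64(0.535), np.float64(0.164), np.float64(0.013)), (415, 275, np.float64(0.536), np.float64(0.162), np.float64(0.013)), (415, 280, np.float64(0.536), np.float64(0.159), np.float64(0.012)), (415, 285, np.float64(0.526), np.float64(0.171), np.float64(0.039)), (415, 290, np.float64(0.525), np.float64(0.171), np.float64(0.043)), (415, 295, np.float64(0.524), np.float64(0.171), np.float64(0.045))]
```

The open tips are at 0.034, which confirms the 30 mm correction. Going down 9 mm more and closing.

```bash
python3 -m inch '{"claw":[0,0,255,255,255,255,255,255],"offset":[[0,0,0.005],[0,0,0.009],[0,0,0.009],[0,0,0.009],[0,0,0.009],[0,0,0.009],[0,0,0.009],[0,0,0.009]],"rotation":[[0,0,0],[0,0,0],[0,0,0],[0,0,0],[0,0,0],[0,0,0],[0,0,0],[0,0,0]]}' 30; python3 - <<'E'
from h import *
st()
plan(.4785,.159,.02,89)
E
```

```text
t: 6.65
tool_pos: [0.4783, 0.1603, -0.0171]
orientation: [0.712, 0.702, 0.001, 0.0]
wrist_force: [0.5, 0.2, 6.2]
opening: 0.671
finger_force: 38.0
t 6.65 [ 0.4783  0.1603 -0.0171] yaw 89.1 z [ 0.002  0.001 -1.   ] F [0.5 0.2 6.2] M [0.  0.1 0. ] op 0.671 ff 38.0
offset [-0.0013, 0.0003, -0.0371] rot [0.003, -0.001, 0.005]
```

Gripped: opening 0.671 is about 57 mm, at 38 N. Lifting.

```bash
python3 -m inch '{"claw":[255,255,255,255,255,255,255,255,255,255],"offset":[[0,0,-0.005],[0,0,-0.015],[0,0,-0.03],[0,0,-0.05],[0,0,-0.07],[0,0,-0.09],[0,0,-0.11],[0,0,-0.125],[0,0,-0.135],[0,0,-0.137]],"rotation":[[0,0,0],[0,0,0],[0,0,0],[0,0,0],[0,0,0],[0,0,0],[0,0,0],[0,0,0],[0,0,0],[0,0,0]]}' 30; python3 - <<'E'
from h import *
st();np.set_printoptions(suppress=True,precision=4)
# press pose: look with scene+top and wrist
for n in("top","scene","wrist"):
    c=camera_params(n);p,d=snapshot(n);cv2.imwrite(f"pics/{n}5.png",p[:,:,::-1]);np.save(n+"5.npy",d)
    W=cloud(d,c);z=W[...,2];X,Y=W[...,0],W[...,1]
    q=W[(Y<-.04)&(Y>-.3)&(X>.62)&(X<.72)&(z>.262)]
    if len(q)>50:
        # handle bar: only straight part
        b=q[(q[:,2]>.268)];vx,vy,x0,y0=cv2.fitLine((b[:,:2]*1000).astype(np.float32),cv2.DIST_HUBER,0,.01,.01).ravel()
        print(n,"bar yaw",np.degrees(np.arctan2(-vx/vy,1)).round(2),"mid",np.percentile(b,[1,99],axis=0).mean(0),"top z",np.percentile(b[:,2],99))
    # housing rim: front edge and side edges
    m=(Y<-.03)&(Y>-.31)&(X>.36)&(X<.56)&(z>.05)&(z<.085);q=W[m]
    if len(q)>200:
        ys=np.arange(-.24,-.09,.01);L=[np.percentile(q[abs(q[:,1]-y)<.005][:,0],1) if (abs(q[:,1]-y)<.005).sum()>5 else np.nan for y in ys]
        L=np.array(L);ok=np.isfinite(L);print(" front",np.polyfit(ys[ok]+.165,L[ok],1),L)
        xs=np.arange(.42,.56,.01)
        for nm,pc in(("right",1),("left",99)):
            S=np.array([np.percentile(q[abs(q[:,0]-x)<.005][:,1],pc) if (abs(q[:,0]-x)<.005).sum()>5 else np.nan for x in xs]);ok=np.isfinite(S);print(" ",nm,np.polyfit(xs[ok]-.5,S[ok],1),S)
E
```

```text
t: 7.65
tool_pos: [0.4781, 0.1603, 0.1206]
orientation: [0.712, 0.702, 0.001, 0.001]
wrist_force: [0.0, 0.3, -2.2]
opening: 0.67
finger_force: 33.8
t 7.65 [0.4781 0.1603 0.1206] yaw 89.1 z [ 0.002  0.001 -1.   ] F [ 0.   0.3 -2.2] M [ 0.  0. -0.] op 0.670 ff 33.8
top bar yaw -5.44 mid [ 0.6712 -0.1808  0.2799] top z 0.28994132134719214
 front [0.0992 0.4226] [0.415  0.4159 0.4175 0.4179 0.4187 0.4202 0.4218 0.4214 0.4232 0.4246
 0.425  0.4261 0.4275 0.4272 0.4291]
  right [-0.0884 -0.2777] [-0.2723 -0.271  -0.2717 -0.2726 -0.2743 -0.2751 -0.2764 -0.2759 -0.2793
 -0.2771 -0.28   -0.279  -0.2822 -0.2828 -0.283 ]
  left [ 0.1728 -0.0558] [-0.1425 -0.0547 -0.0459 -0.0455 -0.0472 -0.0487 -0.0489 -0.0506 -0.0526
 -0.0519 -0.054  -0.0537 -0.0546 -0.0565 -0.0565]
scene bar yaw -5.72 mid [ 0.6729 -0.1763  0.2789] top z 0.28786457172741475
 front [-0.6978  0.4693] [0.4958 0.5032 0.5093 0.5132 0.5317    nan    nan    nan 0.4922 0.4409
 0.4369 0.4358 0.4327 0.4308 0.4296]
  right [-0.773  -0.2584] [    nan -0.1288 -0.1473 -0.2687 -0.2705 -0.2716 -0.2729 -0.2724 -0.274
 -0.2748 -0.2734 -0.2751 -0.2772 -0.2787 -0.2784]
  left [ 0.2949 -0.0581] [    nan -0.091  -0.0883 -0.0777 -0.0649 -0.0555 -0.0559 -0.0541 -0.0486
 -0.0481 -0.0474 -0.0482 -0.0501 -0.0511 -0.0527]
```

View pics/wrist5.png

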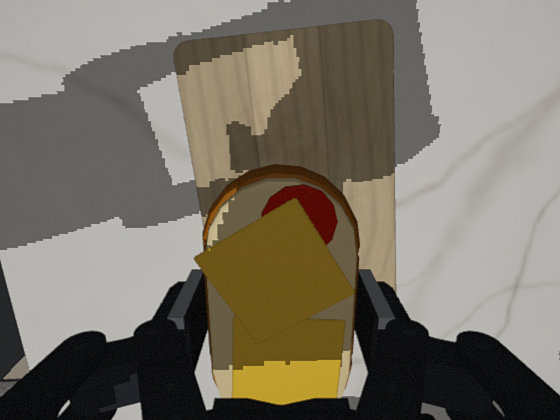

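The roll hangs level and centred in the grip. Carrying it over the plate.

```bash
python3 -c "
from h import *
plan(.5045,-.163,.121,84.6)"
```

```text
offset [-0.3225, 0.0321, -0.0029] rot [-0.002, 0.001, 0.152]
```

```bash
python3 -m inch '{"claw":[255,255,255,255,255,255,255,255,255,255],"offset":[[-0.008,0.001,0],[-0.025,0.003,0],[-0.05,0.005,0],[-0.08,0.008,0],[-0.11,0.011,0],[-0.14,0.014,0],[-0.17,0.017,0],[-0.2,0.02,0],[-0.225,0.022,0],[-0.25,0.025,0]],"rotation":[[0,0,0],[0,0,0.02],[0,0,0.04],[0,0,0.06],[0,0,0.08],[0,0,0.1],[0,0,0.12],[0,0,0.14],[0,0,0.15],[0,0,0.15]]}' 30|head -2; python3 -m inch '{"claw":[255,255,255,255,255,255],"offset":[[-0.02,0.001,0],[-0.04,0.002,0],[-0.055,0.002,0],[-0.065,0.002,0],[-0.07,0.002,0],[-0.07,0.002,0]],"rotation":[[0,0,0],[0,0,0],[0,0,0],[0,0,0],[0,0,0],[0,0,0]]}'; python3 - <<'E'
from h import *
st();plan(.5045,-.163,.062,84.6)
c=camera_params("wrist");p,d=snapshot("wrist");cv2.imwrite("pics/w6.png",p[:,:,::-1]);np.save("w6.npy",d);np.savez("c6.npz",R=c["R"],t=c["t"])
E
```

```text
t: 8.8
tool_pos: [0.4981, -0.0919, 0.1178]
t: 9.4
tool_pos: [0.4941, -0.1604, 0.1187]
orientation: [0.74, 0.673, -0.0, -0.0]
wrist_force: [-0.6, 0.6, -1.3]
opening: 0.671
finger_force: 33.7
t 9.40 [ 0.4941 -0.1604  0.1187] yaw 84.6 z [-0.  0. -1.] F [-0.6  0.6 -1.3] M [-0.  -0.   0.1] op 0.671 ff 33.7
offset [-0.0017, 0.0106, 0.0567] rot [-0.001, -0.0, 0.001]
```

View pics/w6.png

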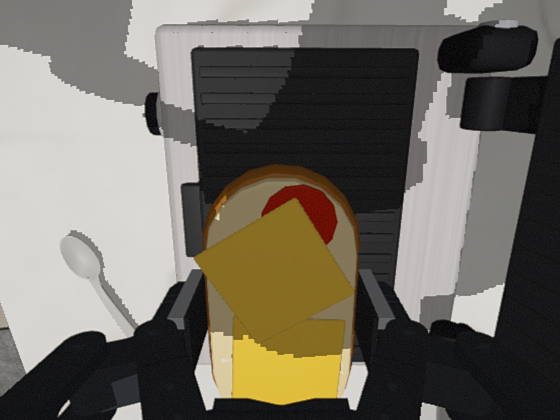

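The plate spans columns 193 to 418 at row 60, with its left end at row 50. I'll convert these edges to world coordinates to verify the plate middle.

```bash
python3 - <<'E'
from h import *
c=dict(camera_params("wrist"));e=np.load("c6.npz")
R=e["R"];t=e["t"];C=-R.T@t
def at(u,v,h):
    r=R.T@np.array([(u-c["cx"])/c["fx"],(v-c["cy"])/c["fy"],1]);return C+r*(h-C[2])/r[2]
cp=[at(u,v,.07) for u,v in[(193,60),(418,60),(196,150),(410,150),(192,49),(418,49)]]
a=np.radians(-5.4);ex=np.array([np.cos(a),np.sin(a)]);ey=np.array([-ex[1],ex[0]])
for p in cp: print(np.round(p[:2],4),"press coords rel to (.5045,-.163):",np.round([(p[:2]-[.5045,-.163])@ex,(p[:2]-[.5045,-.163])@ey],4))
W=cloud(np.load("w6.npy"),dict(c,R=R,t=t));print([np.round(W[v,u],3).tolist() for u,v in[(225,120),(300,60),(390,100),(175,120),(440,150)]])
E
```

```text
[ 0.4557 -0.0621] press coords rel to (.5045,-.163): [-0.0581  0.0959]
[ 0.5765 -0.0735] press coords rel to (.5045,-.163): [0.0633 0.0959]
[ 0.4495 -0.1102] press coords rel to (.5045,-.163): [-0.0598  0.0474]
[ 0.5727 -0.1218] press coords rel to (.5045,-.163): [0.0641 0.0474]
[ 0.4561 -0.0566] press coords rel to (.5045,-.163): [-0.0582  0.1013]
[ 0.5765 -0.068 ] press coords rel to (.5045,-.163): [0.0627 0.1014]
[[0.469, -0.095, 0.071], [0.513, -0.067, 0.07], [0.561, -0.093, 0.071], [0.437, -0.093, 0.059], [0.595, -0.126, 0.058]]
```

```bash
python3 -c "
from h import *
plan(.506,-.164,.0405,84.6)"
```

```text
offset [-0.003, 0.0121, 0.0783] rot [-0.0, -0.001, 0.002]
```

```bash
python3 -m inch '{"claw":[255,255,255,255,255,255,255,255,255,255],"offset":[[-0.001,0.005,0.005],[-0.002,0.01,0.015],[-0.003,0.012,0.03],[-0.003,0.012,0.043],[-0.003,0.012,0.054],[-0.003,0.012,0.063],[-0.003,0.012,0.07],[-0.003,0.012,0.074],[-0.003,0.012,0.074],[-0.003,0.012,0.074]],"rotation":[[0,0,0],[0,0,0],[0,0,0],[0,0,0],[0,0,0],[0,0,0],[0,0,0],[0,0,0],[0,0,0],[0,0,0]]}' 30|head -1;python3 -c "
from h import *
st();plan(.506,-.164,.0395,84.6)"
```

```text
t: 10.45
t 10.45 [ 0.5062 -0.1644  0.0454] yaw 84.6 z [ 0.001 -0.    -1.   ] F [ 0.9 -0.4 -1.5] M [-0.  0. -0.] op 0.672 ff 33.7
offset [0.0003, -0.0003, 0.0059] rot [0.002, 0.0, 0.002]
```

```bash
python3 -m inch '{"claw":[255,255,255,255],"offset":[[0,0,0.003],[0,0,0.0055],[0,0,0.0055],[0,0,0.0055]],"rotation":[[0,0,0],[0,0,0],[0,0,0],[0,0,0]]}' 30|head -1;python3 -c "
from h import *
st()"
```

```text
t: 10.85
t 10.85 [ 0.5059 -0.1642  0.0393] yaw 84.6 z [-0.  0. -1.] F [ 0.1 -0.6 -1.5] M [ 0.  0. -0.] op 0.667 ff 33.7
```

```bash
python3 -m inch '{"claw":[255,255,255],"offset":[[0,0,0.001],[0,0,0.001],[0,0,0.001]],"rotation":[[0,0,0],[0,0,0],[0,0,0]]}' 30|head -1;python3 -c "
from h import *
st()"; python3 -m inch '{"claw":[255,255,255],"offset":[[0,0,0.001],[0,0,0.001],[0,0,0.001]],"rotation":[[0,0,0],[0,0,0],[0,0,0]]}' 30|head -1;python3 -c "
from h import *
st()"
```

```text
t: 11.15
t 11.15 [ 0.506  -0.1642  0.0384] yaw 84.7 z [ 0. -0. -1.] F [-1.   0.1 -1.6] M [-0.  -0.   0.1] op 0.668 ff 33.7
t: 11.45
t 11.45 [ 0.5061 -0.1643  0.0383] yaw 84.6 z [ 0.001 -0.    -1.   ] F [-2.9  1.3  4.5] M [ 0.2  0.7 -0. ] op 0.671 ff 36.6
```

Contact with the plate (+4.5 N). Releasing slowly, then going up.

```bash
python3 -m inch '{"claw":[70,60,40,20,0,0,0,0],"offset":[[0,0,-0.001],[0,0,-0.001],[0,0,-0.001],[0,0,-0.001],[0,0,-0.001],[0,0,-0.001],[0,0,-0.001],[0,0,-0.001]],"rotation":[[0,0,0],[0,0,0],[0,0,0],[0,0,0],[0,0,0],[0,0,0],[0,0,0],[0,0,0]]}' |tail -2;python3 -m inch '{"claw":[0,0,0,0,0,0,0,0,0],"offset":[[0,0,-0.01],[0,0,-0.03],[0,0,-0.06],[0,0,-0.1],[0,0,-0.14],[0,0,-0.18],[0,0,-0.21],[0,0,-0.23],[0,0,-0.23]],"rotation":[[0,0,0],[0,0,0],[0,0,0],[0,0,0],[0,0,0],[0,0,0],[0,0,0],[0,0,0],[0,0,0]]}'|head -2; python3 - <<'E'
from h import *
st()
c=camera_params("wrist");p,d=snapshot("wrist");W=cloud(d,c);z=W[...,2]
c2=camera_params("scene");p2,d2=snapshot("scene");W2=cloud(d2,c2)
for w in(W,W2):
    z=w[...,2];q=w[(np.linalg.norm(w[...,:2]-[.506,-.164],axis=-1)<.075)&(z>.08)&(z<.1)]
    print("roll",rect(q) if len(q) else 0,len(q),np.percentile(q[:,2],[5,50,95]) if len(q) else 0)
cv2.imwrite("pics/w7.png",np.hstack([cv2.resize(p,(400,300)),cv2.resize(p2,(400,300))])[:,:,::-1])
E
```

```text
opening: 1.001
finger_force: 0.0
t: 13.15
tool_pos: [0.5069, -0.1646, 0.2732]
t 13.15 [ 0.5069 -0.1646  0.2732] yaw 84.6 z [ 0.007 -0.003 -1.   ] F [ 0.1 -0.1 -0.1] M [-0. -0. -0.] op 1.001 ff 0.0
roll (array([ 505.7, -164.7]), array([108.,  58.]), 85.4) 5694 [0.08360294 0.0901902  0.09209238]
roll (array([ 506.2, -162.7]), array([105.6,  58.3]), 84.5) 810 [0.08203259 0.08788713 0.09216075]
```

View pics/w7.png

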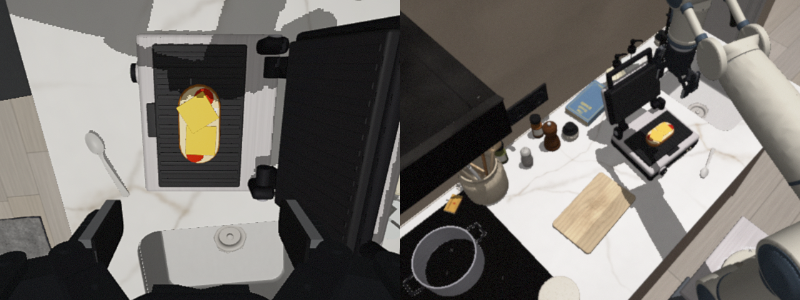

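The roll lies cheese up at (0.506, -0.164), the middle of the plate, aligned with the press. From the plate middle and the bar sightings, the handle's middle is at about (0.673, -0.180, 0.278). I'll move above it.

```bash
python3 -c "
from h import *
plan(.673,-.1795,.295,84.6)"
```

```text
offset [0.0004, 0.1677, -0.0265] rot [0.001, 0.0, 0.002]
```

```bash
python3 -m inch '{"claw":[0,0,0,0,0,0,0,0,0,0],"offset":[[0,0,-0.015],[0,0.01,-0.025],[0,0.03,-0.025],[0,0.06,-0.025],[0,0.09,-0.025],[0,0.12,-0.025],[0,0.145,-0.025],[0,0.16,-0.025],[0,0.167,-0.025],[0,0.167,-0.025]],"rotation":[[0,0,0],[0,0,0],[0,0,0],[0,0,0],[0,0,0],[0,0,0],[0,0,0],[0,0,0],[0,0,0],[0,0,0]]}'|head -2; python3 - <<'E'
from h import *
st();plan(.673,-.1795,.2286,84.6)
c=camera_params("wrist");p,d=snapshot("wrist");W=cloud(d,c);z=W[...,2];X,Y=W[...,0],W[...,1]
q=W[(abs(X-.673)<.03)&(abs(Y+.18)<.1)&(z>.272)&(z<.3)]
np.set_printoptions(suppress=True,precision=4)
print(len(q));ys=np.arange(-.25,-.1,.015)
for y in ys:
    b=q[abs(q[:,1]-y)<.006]
    if len(b)>4:print(round(y,3),np.percentile(b[:,0],[2,50,98]),b[:,2].max())
cv2.imwrite("pics/w8.png",p[:,:,::-1])
E
```

```text
t: 14.25
tool_pos: [0.6724, -0.1798, 0.2907]
t 14.25 [ 0.6724 -0.1798  0.2907] yaw 84.7 z [-0.004  0.001 -1.   ] F [-0.4 -0.5  0.1] M [0. 0. 0.] op 0.999 ff 0.0
offset [0.0003, 0.0008, 0.0621] rot [-0.007, -0.002, 0.002]
11636
-0.25 [0.6584 0.667  0.6756] 0.2876946815936039
-0.235 [0.6597 0.6682 0.6767] 0.2881767631795159
-0.22 [0.661  0.6696 0.6785] 0.28783294098882656
-0.205 [0.6626 0.6711 0.6796] 0.2881807132744658
-0.19 [0.6642 0.6728 0.6813] 0.28817277717060696
-0.175 [0.6657 0.6742 0.6826] 0.28816584616553054
-0.16 [0.6672 0.6757 0.6842] 0.28836823951875196
-0.145 [0.6683 0.677  0.6858] 0.28824790561864233
-0.13 [0.6699 0.6785 0.687 ] 0.2883797130201182
-0.115 [0.6715 0.6801 0.6886] 0.2884381779985331
```

View pics/w8.png

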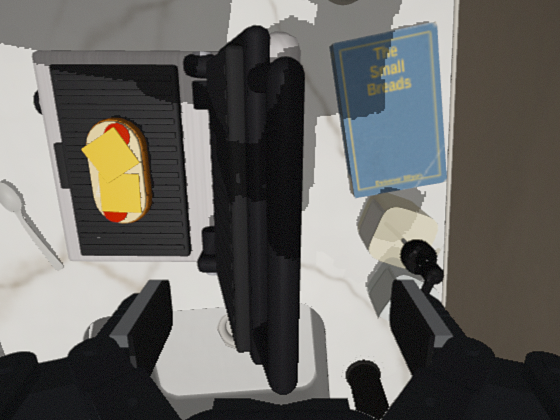

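The bar is centred between the fingers, with its axis at x≈0.6737 for y=-0.18 and z≈0.279. I'll check the height of the bottles behind the lid before going down.

```bash
python3 - <<'E'
from h import *
c=camera_params("wrist");p,d=snapshot("wrist");W=cloud(d,c)
for k in[(418,255),(432,278),(365,380),(420,240),(395,225),(375,410),(355,365)]:print(k,W[k[1],k[0]].round(3))
E
```

```text
(418, 255) [ 0.794 -0.261  0.134]
(432, 278) [ 0.796 -0.269  0.166]
(365, 380) [ 0.759 -0.49   0.038]
(420, 240) [ 0.8   -0.251  0.122]
(395, 225) [ 0.788 -0.25   0.079]
(375, 410) [ 0.76  -0.488  0.091]
(355, 365) [ 0.751 -0.491  0.006]
```

All of that is low and far behind. Descending and closing on the bar.

```bash
python3 -m inch '{"claw":[0,0,0,0,0,0,0],"offset":[[0,0.001,0.01],[0,0.001,0.025],[0,0.001,0.04],[0,0.001,0.052],[0,0.001,0.061],[0,0.001,0.061],[0,0.001,0.061]],"rotation":[[0,0,0],[0,0,0],[0,0,0],[0,0,0],[0,0,0],[0,0,0],[0,0,0]]}'; python3 -m inch '{"claw":[255,255,255,255,255,255,255,255,255],"offset":[[0,0,0],[0,0,0],[0,0,0],[0,0,0],[0,0,0],[0,0,0],[0,0,0],[0,0,0],[0,0,0]],"rotation":[[0,0,0],[0,0,0],[0,0,0],[0,0,0],[0,0,0],[0,0,0],[0,0,0],[0,0,0],[0,0,0]]}' 40;python3 -c "
from h import *
st();print(observe()['qpos'].round(2))"
```

```text
t: 15.05
tool_pos: [0.6729, -0.1799, 0.2328]
orientation: [0.739, 0.673, 0.0, 0.0]
wrist_force: [-1.0, -0.1, 0.3]
opening: 1.003
finger_force: 0.0
t: 15.95
tool_pos: [0.6735, -0.1799, 0.2326]
orientation: [0.739, 0.673, 0.0, 0.0]
wrist_force: [3.1, -0.3, 0.9]
opening: 0.198
finger_force: 39.0
t 15.95 [ 0.6735 -0.1799  0.2326] yaw 84.7 z [ 0.001 -0.    -1.   ] F [ 3.1 -0.3  0.9] M [-0.  -0.4 -0.1] op 0.198 ff 39.0
[-0.31  0.38  0.85  0.    1.91 -0.22]
```

Gripped: opening 0.2, about 17 mm. Next, the arc: working out the shifts along tool y and z in 10-row chunks.

```bash
python3 - <<'E'
import numpy as np
f=lambda a:.205*np.cos(a)-.02*np.sin(a)
h=lambda a:.205*np.sin(a)+.02*np.cos(a)
A=np.linspace(1.85,np.pi/6,41)
for k in range(4):
    a0=A[10*k];a=A[10*k+1:10*k+11]
    print([[float(v) for v in np.round([-(f(x)-f(a0)),-(h(x)-h(a0))],4)] for x in a])
E
```

```text
[[-0.0064, -0.0024], [-0.0129, -0.0046], [-0.0194, -0.0066], [-0.026, -0.0083], [-0.0327, -0.0099], [-0.0394, -0.0112], [-0.0461, -0.0123], [-0.0529, -0.0132], [-0.0597, -0.0138], [-0.0665, -0.0142]]
[[-0.0068, -0.0002], [-0.0137, -0.0002], [-0.0205, 0.0001], [-0.0273, 0.0006], [-0.0341, 0.0013], [-0.0409, 0.0022], [-0.0476, 0.0034], [-0.0543, 0.0048], [-0.0609, 0.0064], [-0.0675, 0.0082]]
[[-0.0065, 0.002], [-0.013, 0.0043], [-0.0193, 0.0068], [-0.0256, 0.0094], [-0.0318, 0.0123], [-0.0379, 0.0154], [-0.0439, 0.0187], [-0.0498, 0.0222], [-0.0555, 0.0259], [-0.0611, 0.0297]]
[[-0.0055, 0.0041], [-0.0109, 0.0083], [-0.0161, 0.0127], [-0.0211, 0.0173], [-0.0261, 0.022], [-0.0308, 0.0269], [-0.0354, 0.032], [-0.0398, 0.0372], [-0.0441, 0.0425], [-0.0481, 0.048]]
```

```bash
python3 -m inch '{"claw":[255,255,255,255,255,255,255,255,255,255],"offset":[[0,-0.0065,-0.0025],[0,-0.013,-0.0045],[0,-0.0195,-0.0065],[0,-0.026,-0.0085],[0,-0.0325,-0.01],[0,-0.0395,-0.011],[0,-0.046,-0.0125],[0,-0.053,-0.013],[0,-0.06,-0.014],[0,-0.0665,-0.014]],"rotation":[[0,0,0],[0,0,0],[0,0,0],[0,0,0],[0,0,0],[0,0,0],[0,0,0],[0,0,0],[0,0,0],[0,0,0]]}' 40;python3 -c "
from h import *
st()"
```

```text
t: 16.95
tool_pos: [0.6064, -0.1735, 0.2476]
orientation: [0.739, 0.673, 0.0, 0.001]
wrist_force: [3.0, 1.2, 10.4]
opening: 0.195
finger_force: 42.3
t 16.95 [ 0.6064 -0.1735  0.2476] yaw 84.7 z [ 0.001 -0.    -1.   ] F [ 3.   1.2 10.4] M [ 0.1 -0.8 -0. ] op 0.195 ff 42.3
```

```bash
python3 -m inch '{"claw":[255,255,255,255,255,255,255,255,255,255],"offset":[[0,-0.007,0],[0,-0.0135,0],[0,-0.0205,0],[0,-0.027,0.0005],[0,-0.034,0.001],[0,-0.041,0.002],[0,-0.0475,0.003],[0,-0.054,0.0045],[0,-0.061,0.006],[0,-0.0675,0.008]],"rotation":[[0,0,0],[0,0,0],[0,0,0],[0,0,0],[0,0,0],[0,0,0],[0,0,0],[0,0,0],[0,0,0],[0,0,0]]}' 40;python3 -c "
from h import *
st()"
```

```text
t: 17.95
tool_pos: [0.5391, -0.1671, 0.2382]
orientation: [0.739, 0.673, 0.0, -0.0]
wrist_force: [-0.5, 3.4, 1.8]
opening: 0.194
finger_force: 42.6
t 17.95 [ 0.5391 -0.1671  0.2382] yaw 84.7 z [-0.  0. -1.] F [-0.5  3.4  1.8] M [ 0.5 -0.4 -0.1] op 0.194 ff 42.6
```

```bash
python3 -m inch '{"claw":[255,255,255,255,255,255,255,255,255,255],"offset":[[0,-0.0065,0.002],[0,-0.013,0.0045],[0,-0.0195,0.007],[0,-0.0255,0.0095],[0,-0.032,0.0125],[0,-0.038,0.0155],[0,-0.044,0.0185],[0,-0.05,0.022],[0,-0.0555,0.026],[0,-0.061,0.0295]],"rotation":[[0,0,0],[0,0,0],[0,0,0],[0,0,0],[0,0,0],[0,0,0],[0,0,0],[0,0,0],[0,0,0],[0,0,0]]}' 40;python3 - <<'E'
from h import *
st()
p,d=snapshot("scene");W=cloud(d,camera_params("scene"));cv2.imwrite("pics/s9.png",cv2.resize(p[40:250,220:500,::-1],(800,600)))
E
```

```text
t: 18.95
tool_pos: [0.4785, -0.1616, 0.2085]
orientation: [0.739, 0.673, -0.0, -0.0]
wrist_force: [0.8, 4.9, 0.2]
opening: 0.193
finger_force: 41.3
t 18.95 [ 0.4785 -0.1616  0.2085] yaw 84.7 z [-0.  0. -1.] F [0.8 4.9 0.2] M [ 0.7 -0.5 -0. ] op 0.193 ff 41.3
```

View pics/s9.png

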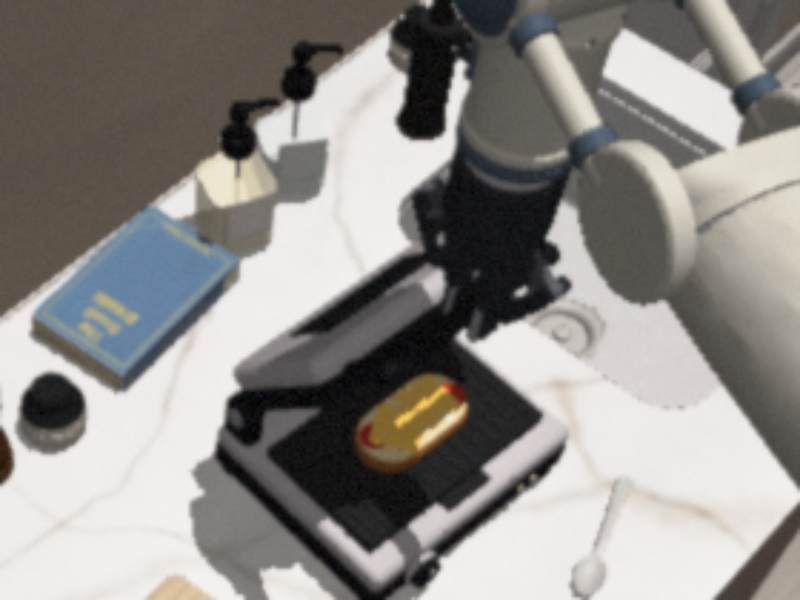

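That picture shows the lid following in the grip at about 50°, with the roll lying untouched at (412,420). By my count it was the 11th picture, one over the allowance of 10, so I'll view no more and use numbers only. Last stretch of the arc.

```bash
python3 -m inch '{"claw":[255,255,255,255,255,255,255,255,255,255],"offset":[[0,-0.0055,0.004],[0,-0.011,0.0085],[0,-0.016,0.0125],[0,-0.021,0.0175],[0,-0.026,0.022],[0,-0.031,0.027],[0,-0.0355,0.032],[0,-0.04,0.037],[0,-0.044,0.0425],[0,-0.048,0.048]],"rotation":[[0,0,0],[0,0,0],[0,0,0],[0,0,0],[0,0,0],[0,0,0],[0,0,0],[0,0,0],[0,0,0],[0,0,0]]}' 40;python3 - <<'E'
from h import *
st()
s=observe();ex=np.array([np.cos(np.radians(-5.4)),np.sin(np.radians(-5.4))]);hg=np.array([.506,-.164])+.0925*ex
np.set_printoptions(suppress=True,precision=4)
for n in("scene","top"):
    p,d=snapshot(n);W=cloud(d,camera_params(n));f=-(W[...,:2]-hg)@ex;l=(W[...,:2]-hg)@np.array([-ex[1],ex[0]]);z=W[...,2]-.086
    m=(abs(l)<.11)&(abs(l)>.03)&(f>.03)&(f<.16)&(z>.045);q=np.stack([f[m],z[m]],1)
    # upper surface of the lid: dominant line
    vx,vy,x0,y0=cv2.fitLine(q.astype(np.float32),cv2.DIST_HUBER,0,.001,.001).ravel()
    print(n,len(q),"top angle",np.degrees(np.arctan2(vy,vx)),"dist from hinge",abs(vx*y0-vy*x0))
    # bar
    for lo in(-.07,.03):
        k=(l>lo)&(l<lo+.04)&(f>.15)&(f<.19)&(z>.085)&(z<.15);print(" bar",k.sum(),f[k].mean() if k.any() else 0,np.percentile(z[k],98) if k.any() else 0)
E
```

```text
t: 20.0
tool_pos: [0.4309, -0.1573, 0.1603]
orientation: [0.739, 0.673, -0.0, -0.0]
wrist_force: [0.0, 2.7, 0.7]
opening: 0.193
finger_force: 41.3
t 20.00 [ 0.4309 -0.1573  0.1603] yaw 84.6 z [-0. -0. -1.] F [0.  2.7 0.7] M [ 0.4 -0.3 -0.1] op 0.193 ff 41.3
scene 3017 top angle 81.35332 dist from hinge 0.076684825
 bar 8 0.1751859640771552 0.12314828001454967
 bar 147 0.16853233235440884 0.1286428295389093
top 2903 top angle 81.285995 dist from hinge 0.07211977
 bar 0 0 0
 bar 147 0.16847625530007765 0.12918438479871455
```

The bar is at forward 168 mm and centre height about 120 mm relative to the hinge, so the lid angle is about 30°. I'll settle for half a second and check the lid face with its left part only, clear of the gripper.

```bash
python3 -m inch '{"claw":[255,255,255,255,255],"offset":[[0,0,0],[0,0,0],[0,0,0],[0,0,0],[0,0,0]],"rotation":[[0,0,0],[0,0,0],[0,0,0],[0,0,0],[0,0,0]]}' 40|head -1;python3 - <<'E'
from h import *
st()
ex=np.array([np.cos(np.radians(-5.4)),np.sin(np.radians(-5.4))]);hg=np.array([.506,-.164])+.0925*ex
for n in("scene","top"):
    p,d=snapshot(n);W=cloud(d,camera_params(n));f=-(W[...,:2]-hg)@ex;l=(W[...,:2]-hg)@np.array([-ex[1],ex[0]]);z=W[...,2]-.086
    u=f*.866+z*.5;w=-f*.5+z*.866
    m=(l>.06)&(l<.105)&(u>.05)&(u<.14)&(abs(w-.046)<.02);q=np.stack([f[m],z[m]],1)
    vx,vy,x0,y0=cv2.fitLine(q.astype(np.float32),cv2.DIST_HUBER,0,.001,.001).ravel()
    print(n,len(q),"top angle",np.degrees(np.arctan(vy/vx)),"height over hinge plane",np.median(w[m]))
    if n=="scene":
        zz=W[...,2];r=W[(np.linalg.norm(W[...,:2]-[.506,-.164],axis=-1)<.07)&(zz>.08)&(zz<.096)];print("roll",len(r),rect(r) if len(r)>10 else 0)
E
```

```text
t: 20.6
t 20.60 [ 0.4313 -0.1574  0.161 ] yaw 84.6 z [-0. -0. -1.] F [-2.   2.1 -0.3] M [ 0.3 -0.1 -0.1] op 0.193 ff 41.3
scene 447 top angle 29.886372 height over hinge plane 0.045691614077732014
roll 124 (array([ 488.4, -160.3]), array([102.5,  18.6]), 82.5)
top 599 top angle 29.89607 height over hinge plane 0.04714694976696043
```

The lid stands at 29.9° and is held steady. The visible strip of the roll is where I laid it. Handing in.

```bash
python3 -c "
from h import *
print(finish_job())"
```

```text
the job is handed in; nothing more can be done
None
```

The job is handed in: the roll lies cheese up in the middle of the plate, the lid is held by its handle at about 29.9° (by depth fit), and the arm stayed clear of the timer, mill and shaker; the first grasp closed on air because the real fingertips sit about 30 mm above the reported TCP, and I viewed 11 pictures, one over the limit of 10.

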